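# Load the component jig and set its thumbscrew

### The arm

A 7-joint arm with a two-finger parallel gripper is mounted at the origin on a cart in front of the work surface, level with it; the furniture and walls round the work are solid. World frame = base frame: x ahead of the robot, y to its left, z up, the work surface at z = 0. Lengths are in m, angles in rad, forces in N, time in s.
With the tool pointing down it reaches from about 0.425 to 0.875 m from the base axis. Payload 9.9 kg.
Tool frame: the origin (TCP) lies between the finger pads; the fingertips stand 8 mm ahead of it and the grasp point (between the pads) lies 11 mm behind it; z points along the fingers, y is the direction in which the jaws open and shut (so a half turn about z gives the same grasp; the last joint's range is limited). The gripper opens to 85 mm and grips with 20 to 120 N. Pads are 22 mm wide; open, the fingers measure 114 mm over their backs; the gripper's body (76 mm by 85 mm) begins 54 mm behind the grasp point. The pads swing forward as they close: fully open they stand 13 mm farther back than shut.
Start: joints at [-0.084, 0.576, 0.025, 1.437, -0.015, 1.129, -0.057], TCP at [0.675, 0, 0.239] pointing down, gripper open.
Joint ranges: [-2.76, 2.76], [-0.34, 2.15], [-1.52, 1.57], [0.19, 2.46], [-1.09, 4.23], [0.17, 1.99], [-2.82, 2.82]. Speed limits (rad/s): [2.22, 2.22, 3.01, 3.01, 3.14, 3.14, 3.14].

### API

Orientations are given as a unit quaternion [w, x, y, z].
In Python, from workcell import bot, optics, job gives the robot as it stands.
- The arm moves only by the tool apply_moves, never from a script. Its argument "increments" is one flat list of numbers, 4 for each row, row after row: the shift along the world's x, y, z each as a share of 0.1 m, from -1 to 1, then the turn about the world's z as a share of 2 pi rad, from -1 to 1. A call has 1 to 12 rows; each row is the pose to reach, as a shift and turn from the pose commanded when the call began, turning the shorter way round; what a row does not reach only later rows make up. A row lasts 1/10 s, in which the tool goes at most 50 mm and 8.59 degrees, less where a joint would pass 70% of its speed; a pose out of reach is approached as far as the arm can. A call with a number of a shift or a turn outside -1 to 1 is refused whole. A call with a gripper value outside its range is refused whole. "hand" is the opening, from 0 (shut) to 1 (fully open), set as the call begins (left out, the last holds). The fingers move at their own pace and stop on an object; the grip force is fixed at half the most. Time passes only in rows, so rows that repeat a pose let the fingers close. It gives the time, the measured TCP pose, the force and the opening at its end, in the units of the state.
- bot.state(): the state, without advancing time (a new reading comes with each control period).
- optics.camera(name): name is "scene" or "side" or "wrist"; returns (picture, depth): 384x512x3 uint8, red, green, blue; 384x512 float32, m along the optical axis (not along the pixel's ray), 0 where there is no reading.
- optics.camera_info(name): a dict with "fx", "fy", "cx", "cy" (pixels), "k1" (the pictures are not rectified: a ray, as slopes to the right and down, at radius r is drawn at 1 + k1 r^2 times it, then the intrinsics apply), "T" (4x4, takes a point from camera to world coordinates). Camera axes: x right, y up, looking along -z (the intrinsics and any distortion apply to the point x, -y, -z); pixel columns grow to the right and rows downward; lengths in m; the calibration is good to about 2 mm. A picture is of the moment at which its call begins: read the wrist's pose just before it. camera_info takes no time and is no camera call; for the wrist camera it gives the pose at the moment of the call.
- job.close_job(): hands the job in, once; it reports no verdict.
The state is a dict: "t": time; "joint_positions": joint angles; "dq": joint speeds; "tau": joint torques, N m; "tool_pos": TCP position; "tcp_rot": TCP orientation; "force": force on the tool from outside, world axes, zero at the start; "wrist_torque": the same for the moment, N m; "finger_gap": finger opening in m.
Only numpy, scipy, OpenCV 4.12 (cv2) and the standard library are available. Lean on these libraries where they do the work, as an engineer would, in place of code of your own. Each camera call takes 0.05 s, during which the arm holds its last target.

### The job

Put the finned heatsink into the rectangular pocket and the capacitor, standing upright with its leads up, into the round pocket of the metal jig, each fully home. Then turn the jig's knurled thumbscrew clockwise until it seats, back it off a quarter turn, and finish while still holding the thumbscrew there. Leave the toroid and the tape roll where they are.

Things in the scene. Friction and masses are not known exactly. Their poses are not given: they have to be found in the camera images.
- jig: aluminium jig plate fixed to the table, 120 mm (x) by 150 mm (y) by 15 mm high; origin under its centre at table height; x points from the thumbscrew side to the pocket side, y to the side of the rectangular pocket. Two pockets 7 mm deep, with lead-in chamfers 3.5 mm wide and deep round their mouths; below these a rectangle 31 mm (x) by 37 mm (y) and a round one 21 mm in diameter. The housing under the thumbscrew is 40 x 56 mm, its top 29 mm above the table.
- rect_nest (a point): point of the rectangular pocket where the heatsink's centre lies when it is fully home: 7 mm above the pocket floor, 15 mm above the table, level with the plate's top; axes as the jig's (pocket 31 mm along x, 37 mm along y)
- round_nest (a point): point of the round pocket where the capacitor can's centre lies when it is fully home: 13 mm above the pocket floor, 21 mm above the table, 6 mm above the plate's top
- heatsink_mid (a point): centre of the loose pale finned heatsink, 26 mm (its x) by 32 mm (its y) by 14 mm high, lying on its base, fins up; 7 mm above its underside. It fits its pocket in two ways, half a turn apart. In the pocket 7 mm of it stand above the plate.
- capacitor_mid (a point): centre of the loose capacitor's dark cylindrical can, 16 mm in diameter, 26 mm high, standing upright; 13 mm above its underside; two thin leads stand 17 mm above the can (they do not resist). z is its upright axis.
- thumbscrew_grip (a point): centre of the steel knurled round thumbscrew, on its upright axis: 36 mm in diameter, from 34 to 58 mm above the table, this point at 46 mm; free all round. It can be gripped at any yaw.
- thumbscrew (a joint): angle of the thumbscrew in rad: grows clockwise seen from above (tightening); 0 is fully open, 2.6 is seated against a hard stop, where the fingers slip if turned on. Light friction, about 0.04 N m; it stays where it is left and does not rise or sink.
- jaw_face (a point): middle of the face of the jig's sliding jaw, a dark steel bar 8 x 124 mm, from 15.6 to 22.6 mm above the table, that the thumbscrew drives along the jig's x towards the parts, 9 mm per rad. At the start its face is 8 to 13 mm short of its seated place, where it reaches 2 mm past the pockets' near edges and pushes the parts lightly.
- toroid: bystander: copper-wound toroid coil, 24 mm across, 11 mm high, lying flat on the table beyond the parts; origin at its underside
- tape_roll: bystander: tape roll, 61 mm across, 12 mm high, lying flat on the table beyond the jig; origin at its underside
Not all that is in view belongs to the job. Leave any turquoise look-alike of the part that bears heatsink_mid alone.

How it is judged:
On the way, in this order (a step that is already met when the one before it is completed fails the run):
1. heatsink and capacitor are fully home in their pockets (horizontal distance between heatsink_mid and rect_nest below 0.005 m and z of heatsink_mid in the frame of rect_nest below 0.002 m and horizontal distance between capacitor_mid and round_nest below 0.005 m and z of capacitor_mid in the frame of round_nest below 0.002 m), for 0.2 s.
2. thumbscrew turned clockwise until seated (within 0.1 rad of its stop) (value of joint thumbscrew above 2.5 rad), for 0.1 s.
3. thumbscrew backed off a quarter turn (value of joint thumbscrew between 0.68 and 1.38 rad), for 0.2 s.
At the end, for the whole second after the job is handed in: Thumbscrew still, a quarter turn (1.57 rad, within 0.35 rad) back from its stop and held by the fingers (over 1 N); heatsink and capacitor home in their pockets: within 5 mm sideways, at most 2 mm high, upright (within 0.12 and 0.15 rad) (all of step 1 and all of step 3 and velocity of joint thumbscrew between -0.1 and 0.1 rad/s and contact force between the fingers and thumbscrew above 1 N and angle between heatsink_mid's own z axis and vertical below 0.12 rad and angle between capacitor_mid's own z axis and vertical below 0.15 rad); the arm keeps its last pose, push and grip.
It fails at once if the toroid is shifted more than 30 mm (distance of toroid from where it was at the start of the episode above 0.03 m).
It fails at once if the tape roll is shifted more than 30 mm (distance of tape_roll from where it was at the start of the episode above 0.03 m).
It also fails if it takes over 72 s, if anything falls off the work surface, if the arm or the gripper's body presses on something with over 40 N, if the wrist force passes 120 N, or if a joint passes its speed limit or range.

## Working session

There is one attempt and no reset: what is moved stays moved. The work goes in short steps, Python scripts to look and compute and a tool call to move; the robot and the scene stay as the last step left them, time stands still between calls to the robot, and variables do not carry over. Pictures are saved under pics/ and viewed, and the job is handed in when it is done.

Besides the shell and the picture viewer there is one more tool, called after "Call:" by a JSON object that holds its "name" and its "arguments". apply_moves: Moves the arm, as the interface text tells. Its arguments: {"type":"object","properties":{"increments":{"type":"array","items":{"type":"number","minimum":-1,"maximum":1}},"hand":{"type":"number"}},"required":["increments"]}

```bash
mkdir -p pics; ls; cat > h.py <<'E'
import numpy as np, cv2
from workcell import bot, optics, job
def snap(name,fn=None):
    info=optics.camera_info(name); im,d=optics.camera(name)
    np.savez('last_%s.npz'%name,im=im,d=d,T=np.array(info['T']),**{k:info[k] for k in('fx','fy','cx','cy','k1')})
    if fn: cv2.imwrite('pics/'+fn,cv2.cvtColor(im,cv2.COLOR_RGB2BGR))
    return im,d,info
def load(name):
    z=np.load('last_%s.npz'%name); return z['im'],z['d'],z
def slopes(u,v,i):
    K=np.array([[i['fx'],0,i['cx']],[0,i['fy'],i['cy']],[0,0,1]],float)
    p=cv2.undistortPoints(np.array(np.stack([u,v],-1),float).reshape(-1,1,2),K,np.array([float(i['k1']),0,0,0]))
    return p.reshape(-1,2)
def onplane(u,v,z,i):
    s=slopes(u,v,i);T=np.array(i['T']);d=np.c_[s[:,0],-s[:,1],-np.ones(len(s))]@T[:3,:3].T
    o=T[:3,3];return o+d*((z-o[2])/d[:,2])[:,None]
def bydepth(u,v,dep,i):
    s=slopes(u,v,i);T=np.array(i['T']);return (np.c_[s[:,0],-s[:,1],-np.ones(len(s))]*np.asarray(dep).reshape(-1,1))@T[:3,:3].T+T[:3,3]
def cloud(d,i):
    v,u=np.mgrid[:384,:512];return bydepth(u.ravel(),v.ravel(),d.ravel(),i).reshape(384,512,3)
E
python3 - <<'E'
from h import *
for n in('scene','side','wrist'):
    im,d,i=snap(n,n+'0.png'); print(n,np.round(i['T'],3).tolist(),i['fx'],i['k1'])
    cv2.imwrite('pics/%s0.png'%n,cv2.cvtColor(im,cv2.COLOR_RGB2BGR))
print(bot.state())
E
```

```text
pics
scene [[-0.865, 0.345, -0.364, 0.239], [-0.501, -0.619, 0.605, 0.766], [-0.017, 0.705, 0.709, 0.662], [0.0, 0.0, 0.0, 1.0]] 461.96999402111385 0.05868050254143834
side [[0.994, 0.082, -0.077, 0.499], [-0.112, 0.648, -0.754, -0.392], [-0.012, 0.758, 0.653, 0.615], [0.0, 0.0, 0.0, 1.0]] 470.61679635418096 -0.0007135980437685209
wrist [[1.0, -0.0, 0.001, 0.674], [-0.0, 0.948, 0.319, 0.082], [-0.001, -0.319, 0.948, 0.374], [0.0, 0.0, 0.0, 1.0]] 334.4496198590165 -0.05614785856135662
{'t': 0.15, 'joint_positions': array([-0.08379844,  0.57632707,  0.02482987,  1.43769591, -0.014994  ,
        1.1289968 , -0.05644826]), 'dq': array([ 0.00103278, -0.00140494,  0.00075766, -0.002201  , -0.00013887,
       -0.00152095,  0.00100731]), 'tau': array([ 3.53695883e-03, -7.66262698e+01,  2.25340560e+00, -2.86181796e+01,
        1.58117601e-02,  9.86463390e-03, -3.06662548e-05]), 'tool_pos': array([6.74676597e-01, 2.01146990e-05, 2.38655019e-01]), 'tcp_rot': array([-4.19955208e-04,  7.07070703e-01,  7.07142585e-01, -4.58106739e-04]), 'force': array([ 0.38397571,  0.12688195, -1.12824816]), 'wrist_torque': array([-0.011738  , -0.00599997, -0.02728539]), 'finger_gap': 0.08542524800431485}
```

View pics/scene0.png

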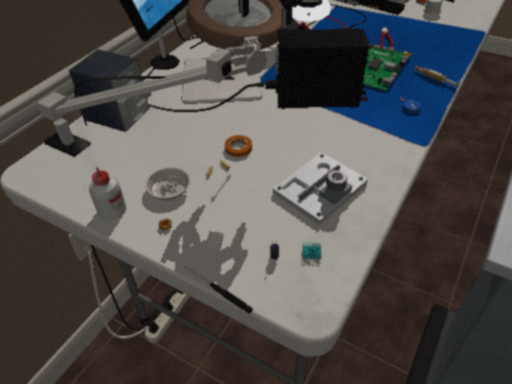

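View pics/side0.png

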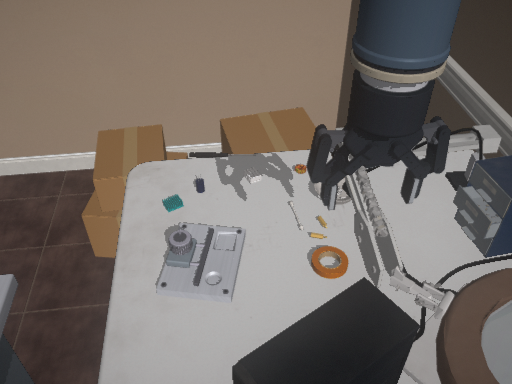

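View pics/wrist0.png

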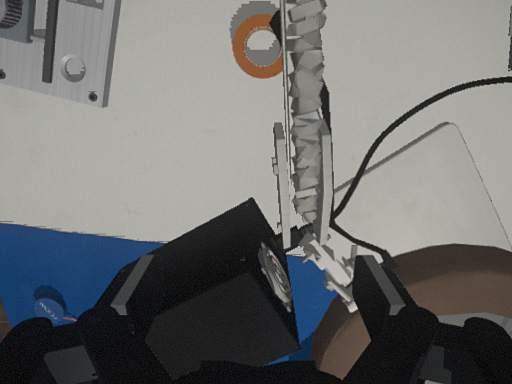

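```bash
python3 - <<'E'
from h import *
im,d,i=load('side'); P=cloud(d,i)
for n,(u,v) in dict(pale=(257,178),turq=(173,203),cap=(200,183),knob=(179,240),tape=(330,250),tor=(300,168),jc=(205,260),lamp=(390,260),box=(340,330),lamp2=(370,200),mount=(420,290)).items(): print(n,d[v,u],np.round(P[v,u],3))
c=cv2.resize(im[140:310,140:350],None,fx=3.8,fy=3.5,interpolation=2); cv2.imwrite('pics/side_c.png',c[:600,:,::-1])
im,d,i=load('scene'); P=cloud(d,i)
for n,(u,v) in dict(turq=(312,250),cap=(275,252),knob=(338,177),tape=(238,145),tor=(165,223),box=(320,60),lamp=(150,90),lamphead=(240,20)).items(): print(n,d[v,u],np.round(P[v,u],3))
c=cv2.resize(im[130:330,150:380],None,fx=3,fy=3,interpolation=2); cv2.imwrite('pics/scene_c.png',c[:600,:,::-1])
# tall stuff map
im,d,i=load('side');
for nm in('side','scene'):
    im,d,i=load(nm);P=cloud(d,i).reshape(-1,3);P=P[(d.ravel()>0)&(P[:,2]>0.05)&(P[:,0]>0.2)&(P[:,0]<1.1)&(abs(P[:,1])<.6)]
    g={}
    for p in P: k=(round(p[0]/.05)*.05,round(p[1]/.05)*.05); g[k]=max(g.get(k,0),p[2])
    print(nm,[(round(k[0],2),round(k[1],2),round(float(v),2)) for k,v in sorted(g.items())])
E
```

```text
pale 0.9592778 [0.588 0.347 0.01 ]
turq 0.90688896 [0.418 0.294 0.008]
cap 0.92526805 [0.473 0.327 0.025]
knob 0.7626059 [0.436 0.145 0.059]
tape 0.8024401 [0.687 0.133 0.014]
tor 0.99612576 [0.683 0.379 0.001]
jc 0.7849729 [0.474 0.134 0.017]
lamp 0.6088705 [ 0.718 -0.011  0.148]
box 0.5092488 [ 0.622 -0.116  0.168]
lamp2 0.6102491 [0.699 0.043 0.206]
mount 0.5726842 [ 0.738 -0.061  0.148]
turq 0.82110286 [0.417 0.289 0.001]
cap 0.79456455 [0.465 0.339 0.021]
knob 0.86775506 [0.432 0.153 0.059]
tape 1.0314431 [ 0.686  0.105 -0.   ]
tor 0.8706677 [0.684 0.367 0.002]
box 1.0184995 [ 0.588 -0.092  0.136]
lamp 0.88837844 [0.805 0.216 0.168]
lamphead 1.1227365 [ 0.824 -0.143  0.153]
side [(0.4, 0.15, 0.06), (0.45, 0.15, 0.06), (0.5, -0.15, 0.17), (0.55, -0.15, 0.17), (0.55, -0.1, 0.17), (0.6, -0.2, 0.17), (0.6, -0.15, 0.17), (0.6, -0.1, 0.17), (0.6, -0.05, 0.17), (0.6, 0.0, 0.35), (0.65, -0.15, 0.17), (0.65, -0.1, 0.17), (0.65, -0.05, 0.49), (0.65, 0.0, 0.49), (0.65, 0.15, 0.23), (0.7, -0.15, 0.17), (0.7, -0.1, 0.17), (0.7, -0.05, 0.49), (0.7, 0.0, 0.48), (0.7, 0.05, 0.22), (0.7, 0.1, 0.
[... 2447 characters left out ...]
.15, 0.17), (1.0, -0.1, 0.19), (1.0, -0.05, 0.2), (1.0, 0.0, 0.21), (1.0, 0.1, 0.14), (1.0, 0.15, 0.14), (1.0, 0.2, 0.14), (1.0, 0.25, 0.13), (1.0, 0.3, 0.13), (1.05, -0.25, 0.09), (1.05, -0.2, 0.09), (1.05, -0.15, 0.11), (1.05, -0.1, 0.1), (1.05, -0.05, 0.12), (1.05, 0.0, 0.22), (1.05, 0.05, 0.12), (1.05, 0.1, 0.14), (1.05, 0.15, 0.14), (1.05, 0.2, 0.14), (1.05, 0.25, 0.12), (1.05, 0.3, 0.12), (1.05, 0.35, 0.12), (1.05, 0.4, 0.09), (1.1, -0.25, 0.09), (1.1, -0.2, 0.08), (1.1, -0.15, 0.08), (1.1, -0.1, 0.08), (1.1, -0.05, 0.19), (1.1, 0.0, 0.21), (1.1, 0.05, 0.23), (1.1, 0.1, 0.24), (1.1, 0.15, 0.26), (1.1, 0.2, 0.28), (1.1, 0.25, 0.29), (1.1, 0.3, 0.26), (1.1, 0.35, 0.16), (1.1, 0.4, 0.08)]
```

View pics/side_c.png

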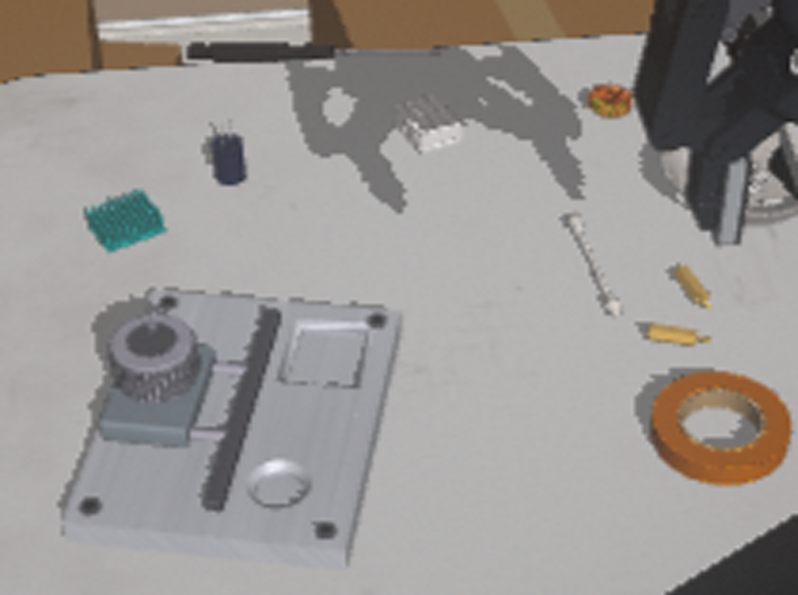

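View pics/scene_c.png

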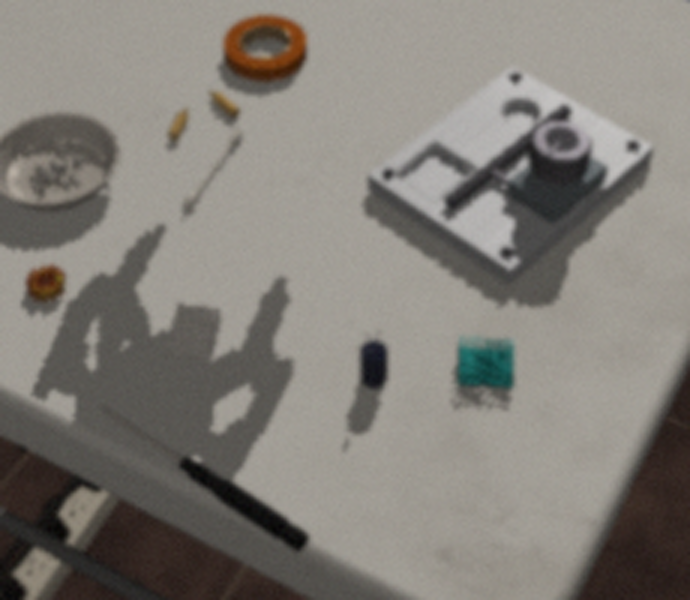

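Call:
{"name": "apply_moves", "arguments": {"increments": [-0.4,0,0.2,0,-0.8,0,0.3,0,-1,0.2,0.3,0,-1,0.6,0.3,0,-1,1,0.3,0]}}

```text
t: 0.65
tool_pos: [0.5744, 0.1002, 0.2699]
tcp_rot: [0.0, 0.708, 0.706, 0.0]
force: [0.8, 0.2, 0.1]
finger_gap: 0.0855
```

Call:
{"name": "apply_moves", "arguments": {"increments": [-0.1,0.4,0,0,-0.3,0.8,0,0,-0.4,1,0,0]}}

```text
t: 0.95
tool_pos: [0.5329, 0.2043, 0.269]
tcp_rot: [-0.001, 0.706, 0.709, 0.0]
force: [0.1, 0.8, 0.2]
finger_gap: 0.0852
```

Call:
{"name": "apply_moves", "arguments": {"increments": [0,0.3,0,0,0,0.5,0,0,0,0.5,0,0,0,0.5,0,0,0,0.5,0,0]}}

```text
t: 1.45
tool_pos: [0.5352, 0.2487, 0.2692]
tcp_rot: [0.0, 0.708, 0.707, -0.0]
force: [0.2, 0.5, 0.9]
finger_gap: 0.0856
```

```bash
python3 - <<'E'
from h import *
print({k:np.round(v,3) for k,v in bot.state().items()})
im,d,i=snap('wrist')
cv2.imwrite('pics/w1.png',cv2.resize(im,None,fx=1.5,fy=1.5,interpolation=2)[:,:,::-1])
E
```

```text
{'t': np.float64(1.45), 'joint_positions': array([-0.497,  0.423, -0.027,  1.625,  0.013,  1.094, -0.529]), 'dq': array([ 0.008, -0.002,  0.002, -0.001, -0.002,  0.   , -0.   ]), 'tau': array([-9.3700e-01, -6.4058e+01,  5.5800e-01, -2.8222e+01, -4.6000e-02,
       -1.3000e-02, -1.0000e-03]), 'tool_pos': array([0.535, 0.249, 0.269]), 'tcp_rot': array([ 0.   ,  0.708,  0.707, -0.   ]), 'force': array([0.2  , 0.523, 0.866]), 'wrist_torque': array([ 0.005,  0.002, -0.008]), 'finger_gap': np.float64(0.086)}
```

View pics/w1.png

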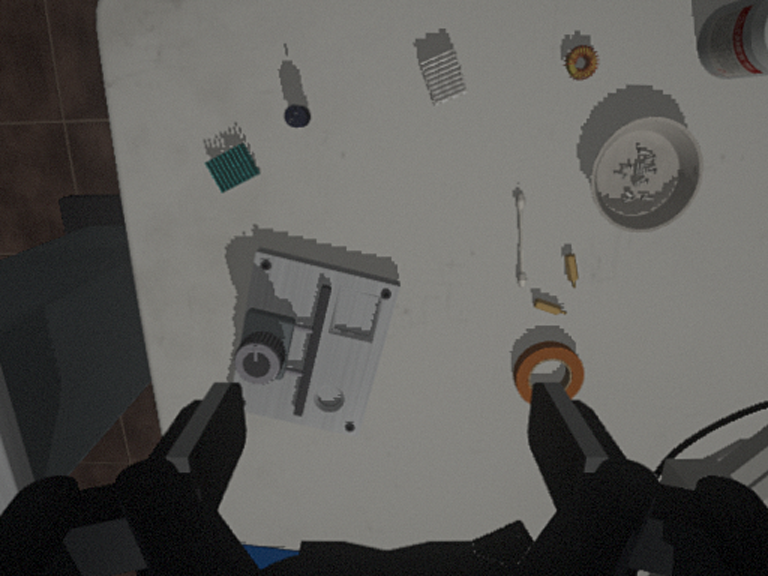

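```bash
cat > m.py <<'E'
from h import *
im,d,i=load('wrist'); P=cloud(d,i)
hsv=cv2.cvtColor(im,cv2.COLOR_RGB2HSV)
X=P.reshape(-1,3); ok=d.ravel()>0
def near(x,y,r): return ok&(np.hypot(X[:,0]-x,X[:,1]-y)<r)
tab=ok&(abs(X[:,2])<.004); print('table z',np.median(X[tab,2]))
def rect(pts): 
    r=cv2.minAreaRect((pts[:,:2]*1000).astype(np.float32)); return [np.round(a,1) for a in r]
def show(n,x,y,r,lo,hi):
    m=near(x,y,r)&(X[:,2]>lo)&(X[:,2]<hi); p=X[m]
    print(n,m.sum(),'mean',np.round(p.mean(0),4),'zmax',np.percentile(p[:,2],[50,95]).round(4),rect(p)); return p
show('heat',.588,.347,.04,.004,.03)
show('heat top',.588,.347,.04,.010,.03)
show('cap',.47,.33,.03,.02,.035)
show('knob',.435,.145,.04,.052,.07)
j=show('jig',.47,.145,.13,.010,.05)
show('jigtop',.47,.145,.13,.011,.0185)
show('tor',.683,.375,.03,.004,.02)
E
python3 m.py; python3 - <<'E'
import cv2;from h import *
im,d,i=load('wrist')
cv2.imwrite('pics/w1a.png',cv2.resize(im[10:90,260:340],None,fx=7,fy=7,interpolation=2)[:,:,::-1])
cv2.imwrite('pics/w1b.png',cv2.resize(im[155:295,140:280],None,fx=4.2,fy=4.2,interpolation=2)[:,:,::-1])
E
```

```text
table z 0.0011406453157710161
heat 538 mean [0.576  0.3598 0.0102] zmax [0.0128 0.0159] [array([581.3, 347.9]), array([25.4, 56.7]), np.float64(22.7)]
heat top 295 mean [0.5759 0.3603 0.0145] zmax [0.0146 0.0162] [array([576.4, 359.5]), array([25.4, 31.5]), np.float64(22.8)]
cap 181 mean [0.4693 0.3329 0.0268] zmax [0.0269 0.0283] [array([469.2, 333. ]), array([15.6, 14.2]), np.float64(87.3)]
knob 749 mean [0.4352 0.1531 0.0589] zmax [0.0592 0.0611] [array([434.3, 151.3]), array([36.7, 36.3]), np.float64(47.0)]
jig 8428 mean [0.4725 0.149  0.0179] zmax [0.0162 0.0296] [array([468.5, 141.5]), array([152.3, 120.6]), np.float64(75.6)]
jigtop 6820 mean [0.4759 0.1472 0.0159] zmax [0.016  0.0173] [array([468.5, 141.5]), array([152.3, 120.6]), np.float64(75.6)]
tor 334 mean [0.6786 0.3713 0.0092] zmax [0.0095 0.0116] [array([678.8, 371.3]), array([22.9, 23. ]), np.float64(21.2)]
```

View pics/w1a.png

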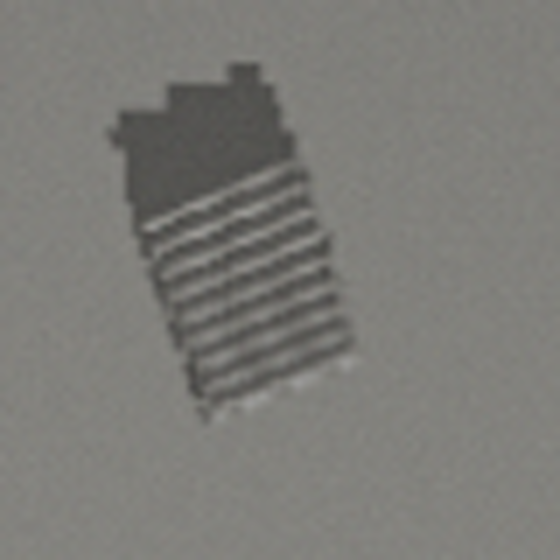

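View pics/w1b.png

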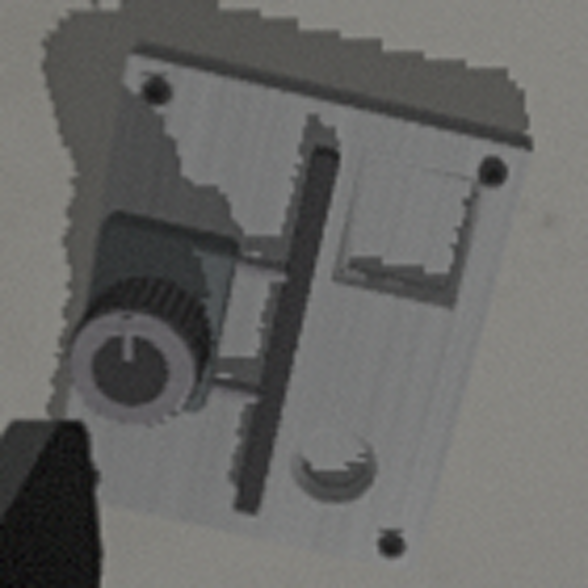

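```bash
cat >> m.py <<'E'
print('---jig')
c=np.array([.4685,.1415]);a=np.deg2rad(-14.4);ex=np.array([np.cos(a),np.sin(a)]);ey=np.array([-ex[1],ex[0]])
Q=(X[:,:2]-c)*1000;jx=Q@ex;jy=Q@ey;z=X[:,2]-.001
for n,(x0,x1,y0,y1) in dict(rect=(0,58,5,70),rnd=(0,55,-70,-10)).items():
    m=ok&(jx>x0)&(jx<x1)&(jy>y0)&(jy<y1)
    for t in(.0135,.0115):
        k=m&(z<t)&(z>.004); print(n,t,k.sum(),np.percentile(jx[k],[1,50,99]).round(1),np.percentile(jy[k],[1,50,99]).round(1))
        print(rect(np.c_[jx[k],jy[k]]/1000))
k=ok&(abs(jx)<40)&(abs(jy)<68)&(z>.018)&(z<.026)&(jx>-12); print('jaw',k.sum(),np.percentile(jx[k],[2,50,98]).round(1),np.percentile(jy[k],[2,98]).round(1))
# top plane image contours
E
python3 m.py | sed -n '/jig$/,$p'
```

```text
---jig
rect 0.0135 860 [13.1 30.7 49.7] [21.  41.2 62.8]
[array([32.3, 39.2]), array([59.2, 49.5]), np.float64(88.8)]
rect 0.0115 699 [15.2 30.8 46.3] [23.5 41.5 59.6]
[array([31. , 41.9]), array([39.7, 33.7]), np.float64(89.3)]
rnd 0.0135 248 [13.2 25.6 42. ] [-61.4 -44.5 -19.7]
[array([ 28.6, -43.2]), array([62.2, 39.9]), np.float64(77.6)]
rnd 0.0115 174 [15.7 25.7 35.8] [-52.7 -43.9 -32.7]
[array([ 26.1, -43.2]), array([20.8, 20.3]), np.float64(66.9)]
jaw 646 [-10.4   1.6   5.9] [-58.5  61.8]
```

Call:
{"name": "apply_moves", "arguments": {"increments": [0.2,0.4,-0.3,0.0233,0.41,0.9,-0.6,0.0467,0.41,0.9,-1,0.07,0.41,0.9,-1,0.0933,0.41,0.9,-1,0.1167,0.41,0.9,-1,0.14,0.41,0.9,-1,0.1633,0.41,0.9,-1,0.1867,0.41,0.9,-1,0.21,0.41,0.9,-1,0.2333,0.41,0.9,-1,0.2567,0.41,0.9,-1,0.28], "hand": 0.6}}

```text
t: 2.7
tool_pos: [0.5766, 0.3386, 0.1693]
tcp_rot: [0.0, -0.096, 0.995, -0.0]
force: [0.8, -0.7, 0.1]
finger_gap: 0.0513
```

Call:
{"name": "apply_moves", "arguments": {"increments": [0,0.2,-0.4,0.02,0,0.2,-0.7,0.0333,0,0.2,-0.7,0.0333,0,0.2,-0.7,0.0333]}}

```text
t: 3.1
tool_pos: [0.5765, 0.3588, 0.0995]
tcp_rot: [-0.0, -0.196, 0.981, -0.0]
force: [-0.1, 0.7, 0.2]
finger_gap: 0.0513
```

```bash
python3 - <<'E'
from h import *
s=bot.state();print({k:np.round(s[k],4) for k in('tool_pos','tcp_rot','finger_gap','joint_positions')})
im,d,i=snap('side')
cv2.imwrite('pics/s2.png',cv2.resize(im[110:230,180:340],None,fx=5,fy=5,interpolation=2)[:,:,::-1])
P=cloud(d,i).reshape(-1,3);m=(d.ravel()>0)&(abs(P[:,0]-.576)<.07)&(abs(P[:,1]-.36)<.07)&(P[:,2]>.03)&(P[:,2]<.12)
p=P[m]; print(m.sum(),np.percentile(p[:,2],[0,.5,1,3,5]).round(4))
h,e=np.histogram(p[:,2],np.arange(.03,.121,.003));print(h)
im,d,i=snap('wrist')
cv2.imwrite('pics/w2.png',im[:,:,::-1])
E
```

```text
{'tool_pos': array([0.5765, 0.3588, 0.0995]), 'tcp_rot': array([-4.000e-04, -1.956e-01,  9.807e-01, -4.000e-04]), 'finger_gap': np.float64(0.0513), 'joint_positions': array([-0.3312,  0.7543, -0.5208,  1.567 ,  0.4362,  0.9394,  0.9685])}
216 [0.095  0.0955 0.096  0.097  0.0976]
[ 0  0  0  0  0  0  0  0  0  0  0  0  0  0  0  0  0  0  0  0  0  3 18 21
 25 26 38 25 28 32]
```

View pics/s2.png

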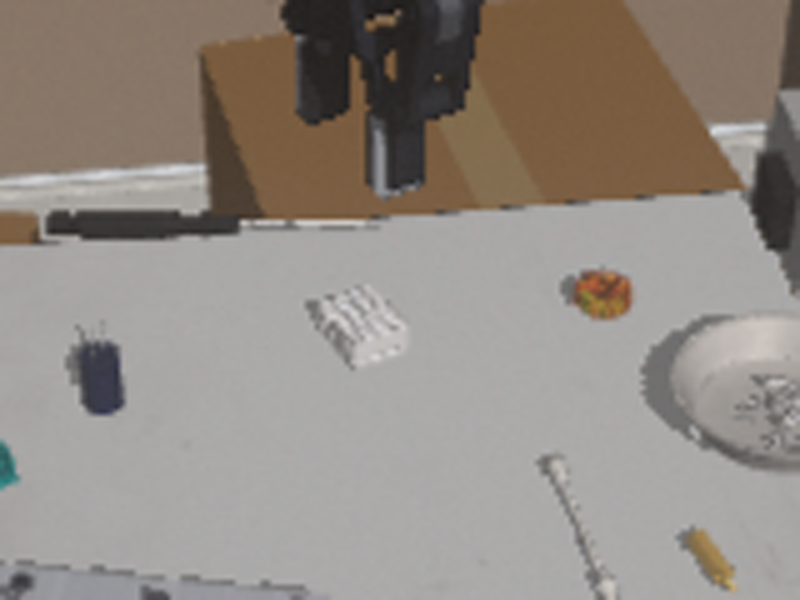

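View pics/w2.png

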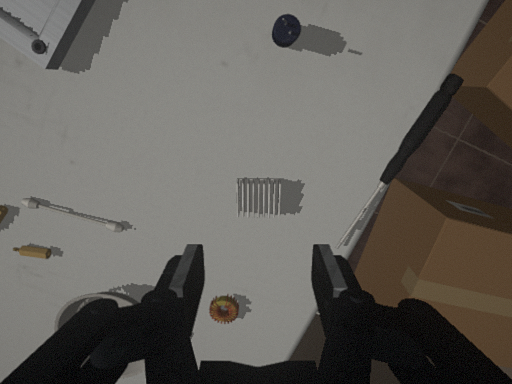

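```bash
python3 - <<'E'
from h import *
im,d,i=load('wrist');X=cloud(d,i).reshape(-1,3)
m=(d.ravel()>0)&(np.hypot(X[:,0]-.5764,X[:,1]-.3595)<.03)&(X[:,2]>.009)&(X[:,2]<.025)
p=X[m];print(m.sum(),cv2.minAreaRect((p[:,:2]*1000).astype(np.float32)),np.percentile(p[:,2],95))
m=(d.ravel()>0)&(np.hypot(X[:,0]-.469,X[:,1]-.333)<.03)&(X[:,2]>.02)&(X[:,2]<.03)
p=X[m];print(m.sum(),cv2.minAreaRect((p[:,:2]*1000).astype(np.float32)))
s=bot.state();w,x,y,z=s['tcp_rot'];print('jaw deg',np.degrees(np.arctan2(2*(y*y+0)-1,2*x*y)))
E
```

```text
657 ((576.035888671875, 359.6742248535156), (26.316436767578125, 30.520456314086914), 21.87815284729004) 0.015819279268317204
648 ((468.72686767578125, 332.4668273925781), (15.820638656616211, 15.303727149963379), 46.73704147338867)
jaw deg 112.60104015928046
```

Call:
{"name": "apply_moves", "arguments": {"increments": [-0.005,0.008,-0.4,0,-0.005,0.008,-0.7,0,-0.005,0.008,-0.835,0,-0.005,0.008,-0.835,0,-0.005,0.008,-0.835,0]}}

```text
t: 3.7
tool_pos: [0.5764, 0.3615, 0.0175]
tcp_rot: [0.001, -0.197, 0.98, 0.0]
force: [0.2, 0.6, 0.7]
finger_gap: 0.0514
```

Call:
{"name": "apply_moves", "arguments": {"increments": [0,0,0,0,0,0,0,0,0,0,0,0,0,0,0,0,0,0,0,0,0,0,0,0], "hand": 0.2}}

```text
t: 4.3
tool_pos: [0.5765, 0.3615, 0.0181]
tcp_rot: [0.001, -0.197, 0.98, 0.001]
force: [-1.3, -0.5, 6.9]
finger_gap: 0.0293
```

Call:
{"name": "apply_moves", "arguments": {"increments": [0,0,0.3,0,0,0,0.7,0,0,0,0.7,0]}}

```text
t: 4.6
tool_pos: [0.5781, 0.3634, 0.0925]
tcp_rot: [0.004, -0.197, 0.98, 0.002]
force: [0.5, -0.2, -0.9]
finger_gap: 0.0293
```

```bash
python3 - <<'E'
from h import *
s=bot.state();print({k:np.round(s[k],4) for k in('tool_pos','force','finger_gap')})
im,d,i=snap('side')
cv2.imwrite('pics/s3.png',cv2.resize(im[110:230,180:340],None,fx=5,fy=5,interpolation=2)[:,:,::-1])
im,d,i=snap('wrist')
cv2.imwrite('pics/w3.png',im[:,:,::-1])
E
```

```text
{'tool_pos': array([0.5781, 0.3634, 0.0925]), 'force': array([ 0.4852, -0.1753, -0.8697]), 'finger_gap': np.float64(0.0293)}
```

View pics/s3.png

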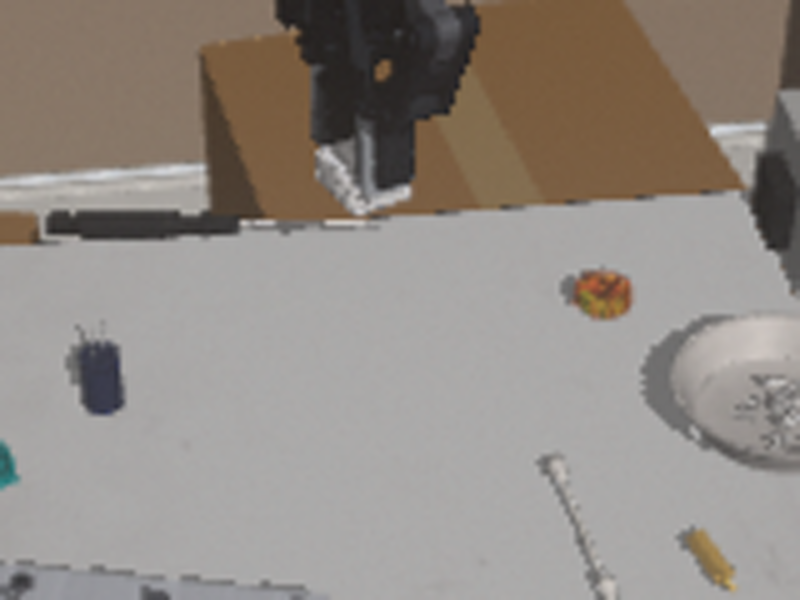

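View pics/w3.png

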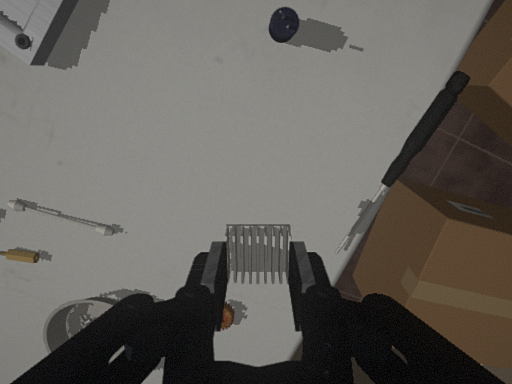

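Call:
{"name": "apply_moves", "arguments": {"increments": [-0.2,-0.4,0,-0.02,-0.4,-0.8,0,-0.04,-0.5,-1,0,-0.06,-0.5,-1,0,-0.08,-0.5,-1,0,-0.1,-0.5,-1,0,-0.1026]}}

```text
t: 5.3
tool_pos: [0.5252, 0.2605, 0.0855]
tcp_rot: [-0.0, 0.125, 0.992, -0.0]
force: [0.4, 0.0, -0.1]
finger_gap: 0.0289
```

Call:
{"name": "apply_moves", "arguments": {"increments": [-0.09,-0.4,0,0,-0.18,-0.87,0,0,-0.18,-0.87,0,0,-0.18,-0.87,0,0,-0.18,-0.87,0,0]}}

```text
t: 5.8
tool_pos: [0.5077, 0.1749, 0.0858]
tcp_rot: [0.0, 0.122, 0.993, 0.0]
force: [0.3, 0.9, 0.4]
finger_gap: 0.0294
```

```bash
python3 - <<'E'
from h import *
s=bot.state();print({k:np.round(s[k],4) for k in('tool_pos','force','finger_gap','joint_positions')})
w,x,y,z=s['tcp_rot'];print('jaw deg',np.degrees(np.arctan2(2*(y*y+0)-1,2*x*y)))
im,d,i=snap('wrist')
cv2.imwrite('pics/w4.png',cv2.resize(im,None,fx=1.5,fy=1.5)[:,:,::-1])
im,d,i=snap('side')
cv2.imwrite('pics/s4.png',cv2.resize(im[180:310,140:300],None,fx=5,fy=4.6,interpolation=2)[:,:,::-1])
E
```

```text
{'tool_pos': array([0.5077, 0.1749, 0.0858]), 'force': array([0.2767, 0.927 , 0.4389]), 'finger_gap': np.float64(0.0294), 'joint_positions': array([-0.1789,  0.5813, -0.3578,  1.97  ,  0.3245,  0.6448,  0.5819])}
jaw deg 75.98192847307396
```

View pics/w4.png

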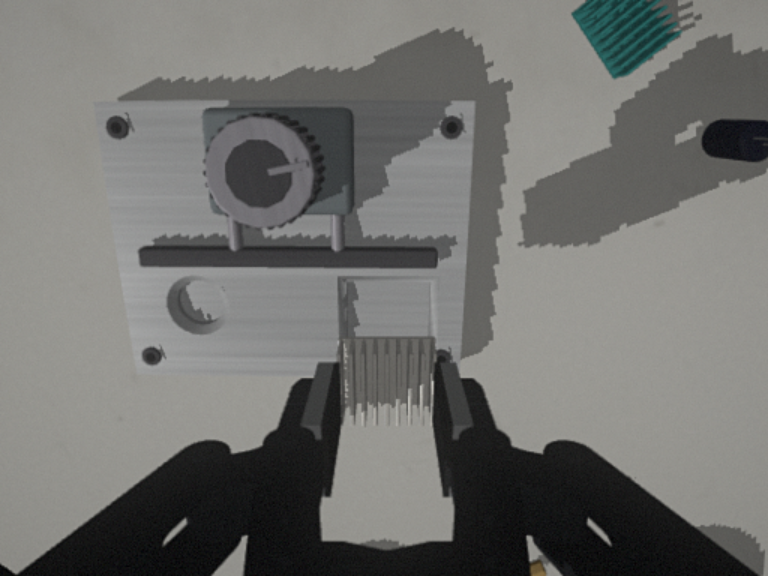

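View pics/s4.png

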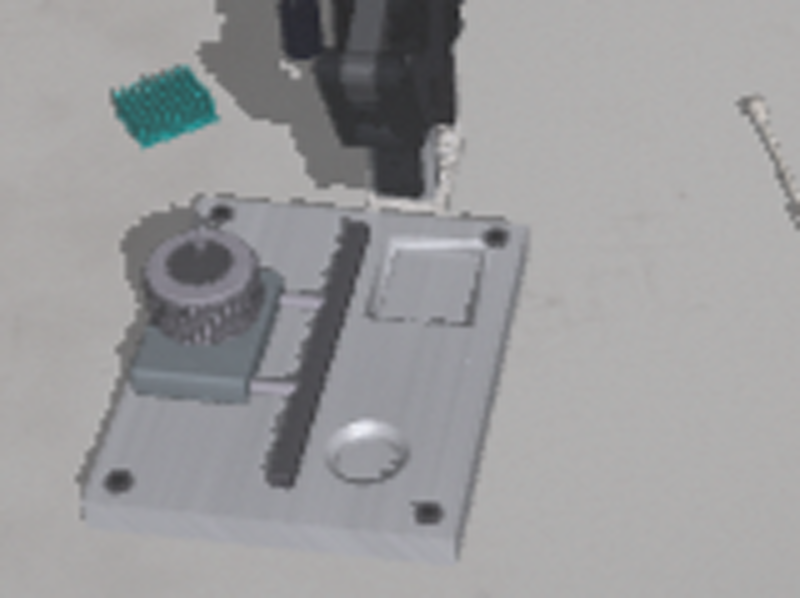

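```bash
cat > m2.py <<'E'
from h import *
im,d,i=load('wrist');X=cloud(d,i).reshape(-1,3);ok=d.ravel()>0
tab=ok&(abs(X[:,2])<.005);z0=np.median(X[tab,2]);print('table',z0)
X[:,2]-=z0
m=ok&(np.hypot(X[:,0]-.4685,X[:,1]-.1415)<.11)&(X[:,2]>.012)&(X[:,2]<.0175)
r=cv2.minAreaRect((X[m,:2]*1000).astype(np.float32));print('jig',r)
c=np.array([.4685,.1415]);a=np.deg2rad(-14.4);ex=np.array([np.cos(a),np.sin(a)]);ey=np.array([-ex[1],ex[0]])
Q=(X[:,:2]-c)*1000;jx=Q@ex;jy=Q@ey;z=X[:,2]
pc=lambda v:np.percentile(v,[1,50,99]).round(1)
for n,(x0,x1,y0,y1) in dict(rect=(8,54,15,66),rnd=(8,45,-65,-22)).items():
    k=ok&(jx>x0)&(jx<x1)&(jy>y0)&(jy<y1)&(z<.0115)&(z>.005);print(n,k.sum(),pc(jx[k]),pc(jy[k]))
k=ok&(jx>-20)&(jx<14)&(abs(jy)<70)&(z>.019)&(z<.026);print('jaw',pc(jx[k]),pc(jy[k]))
k=ok&(abs(jx+36)<25)&(abs(jy)<25)&(z>.054)&(z<.064);print('knob',pc(jx[k]),pc(jy[k]),z[k].mean())
k=ok&(abs(jx-31)<22)&(abs(jy-42)<30)&(z>.045)&(z<.081);
print('heat in hand',k.sum(),pc(jx[k]),pc(jy[k]),np.percentile(z[k],[5,50,95]).round(4))
k2=k&(z>.072); print(cv2.minAreaRect((X[k2,:2]*1000).astype(np.float32)))
E
python3 m2.py
```

```text
table 0.0011152492971447242
jig ((469.0659484863281, 141.5222625732422), (151.2270050048828, 120.95880889892578), 75.60704040527344)
rect 2037 [15.3 29.  42.4] [23.8 42.1 60.8]
rnd 743 [16.5 26.6 36.1] [-52.3 -43.2 -32.6]
jaw [-14.6   0.7   5.7] [-59.8   2.3  60.8]
knob [-53.1 -36.8 -19.3] [-16.5   1.1  17.6] 0.0582245136441864
heat in hand 2601 [15.4 25.5 41.2] [26.8 41.4 56.3] [0.0695 0.071  0.0808]
((506.5153503417969, 174.4181365966797), (37.70859146118164, 26.840057373046875), 76.4356918334961)
```

Call:
{"name": "apply_moves", "arguments": {"increments": [0.025,-0.002,-0.25,0,0.025,-0.002,-0.42,0,0.025,-0.002,-0.47,0,0.025,-0.002,-0.5,0,0.025,-0.002,-0.53,0,0.025,-0.002,-0.56,0,0.025,-0.002,-0.59,0,0.025,-0.002,-0.59,0,0.025,-0.002,-0.59,0]}}

```text
t: 6.8
tool_pos: [0.5101, 0.1736, 0.0269]
tcp_rot: [0.0, 0.123, 0.992, 0.0]
force: [0.9, -0.8, 0.6]
finger_gap: 0.0293
```

```bash
python3 - <<'E'
from h import *
s=bot.state();print({k:np.round(s[k],4) for k in('tool_pos','force','finger_gap','wrist_torque')})
im,d,i=snap('side')
cv2.imwrite('pics/s5.png',cv2.resize(im[180:310,140:300],None,fx=5,fy=4.6,interpolation=2)[:,:,::-1])
im,d,i=snap('wrist')
cv2.imwrite('pics/w5.png',im[:,:,::-1])
E
```

```text
{'tool_pos': array([0.5101, 0.1736, 0.0269]), 'force': array([ 0.9278, -0.8256,  0.5729]), 'finger_gap': np.float64(0.0293), 'wrist_torque': array([ 0.0145, -0.0393,  0.0209])}
```

View pics/s5.png

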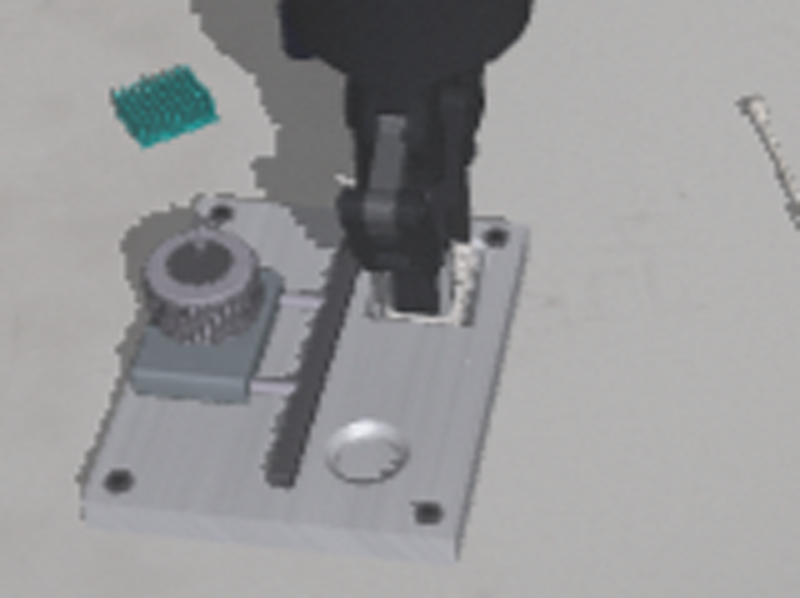

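View pics/w5.png

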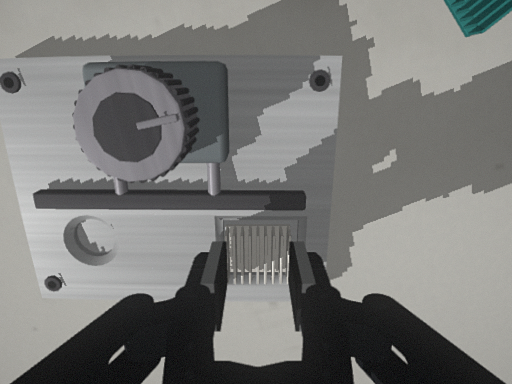

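Call:
{"name": "apply_moves", "arguments": {"increments": [0,0.005,-0.01,0,0,0.005,-0.01,0]}}

```text
t: 7.1
tool_pos: [0.5102, 0.174, 0.0261]
tcp_rot: [0.0, 0.123, 0.992, -0.0]
force: [-0.8, -1.1, 3.9]
finger_gap: 0.0289
```

Call:
{"name": "apply_moves", "arguments": {"increments": [0,0,0,0,0,0,0,0,0,0,0,0,0,0,0,0], "hand": 0.58}}

```text
t: 7.5
tool_pos: [0.51, 0.1742, 0.0257]
tcp_rot: [-0.0, 0.123, 0.992, 0.0]
force: [0.1, -0.4, -0.1]
finger_gap: 0.0497
```

Call:
{"name": "apply_moves", "arguments": {"increments": [0,0,0.3,0,0,0,0.7,0,0,0,0.9,0,0,0,0.9,0,0,0,0.9,0]}}

```text
t: 8.0
tool_pos: [0.5101, 0.1739, 0.1158]
tcp_rot: [0.0, 0.123, 0.992, 0.0]
force: [-1.6, -0.1, -0.5]
finger_gap: 0.0494
```

```bash
python3 - <<'E'
from h import *
s=bot.state();print({k:np.round(s[k],4) for k in('tool_pos','force','finger_gap','wrist_torque')})
im,d,i=snap('wrist')
cv2.imwrite('pics/w6.png',im[:,:,::-1])
E
cat > m3.py <<'E'
exec(open('m2.py').read().split("k=ok&(abs(jx-31)")[0])
k=ok&(abs(jx-31)<20)&(abs(jy-42)<22)&(z>.017)&(z<.03);print('heat',k.sum(),pc(jx[k]),pc(jy[k]),np.percentile(z[k],[50,90,98]).round(4));print(cv2.minAreaRect(np.c_[jx[k],jy[k]].astype(np.float32)))
k=ok&(abs(jx-26)<16)&(abs(jy+43)<16)&(z>.028)&(z<.042);print('cap',k.sum())
if k.sum()>20:print(pc(jx[k]),pc(jy[k]),np.percentile(z[k],[50,90,98]).round(4))
E
python3 m3.py
```

```text
{'tool_pos': array([0.5101, 0.1739, 0.1158]), 'force': array([-1.5727, -0.0669, -0.4649]), 'finger_gap': np.float64(0.0494), 'wrist_torque': array([ 0.0208, -0.0296,  0.0192])}
table 0.0011282849974548204
jig ((468.9894104003906, 141.5504913330078), (150.9696044921875, 121.04862976074219), 75.52957916259766)
rect 1142 [15.  29.4 46.7] [23.8 43.2 60.8]
rnd 603 [16.2 26.3 36.1] [-52.1 -42.6 -32.7]
jaw [-15.2   0.9   5.7] [-59.5   2.6  60.5]
knob [-53.4 -36.8 -19.2] [-16.3   1.   17.6] 0.05823531602745606
heat 649 [18.1 30.2 44.6] [26.4 41.6 56.8] [0.0216 0.0225 0.023 ]
((34.2147216796875, 44.777122497558594), (32.5921745300293, 37.789119720458984), 0.10778431594371796)
cap 0
```

View pics/w6.png

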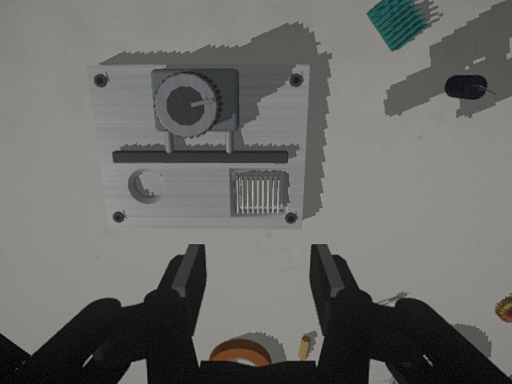

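Call:
{"name": "apply_moves", "arguments": {"increments": [-0.1,0.4,0,0,-0.2,0.8,0,0,-0.3,1,0,0], "hand": 0.5}}

```text
t: 8.35
tool_pos: [0.4786, 0.2776, 0.1145]
tcp_rot: [-0.001, 0.122, 0.993, 0.001]
force: [-0.4, -0.6, 0.2]
finger_gap: 0.0428
```

Call:
{"name": "apply_moves", "arguments": {"increments": [-0.11,0.4,0,0,-0.11,0.585,0,0,-0.11,0.585,-0.1,0,-0.11,0.585,-0.2,0,-0.11,0.585,-0.2,0]}}

```text
t: 8.85
tool_pos: [0.4685, 0.3301, 0.0934]
tcp_rot: [-0.001, 0.124, 0.992, -0.002]
force: [0.5, -0.3, -0.2]
finger_gap: 0.0428
```

```bash
python3 - <<'E'
from h import *
s=bot.state();print({k:np.round(s[k],4) for k in('tool_pos','force','finger_gap')})
im,d,i=snap('wrist')
cv2.imwrite('pics/w7.png',im[:,:,::-1])
X=cloud(d,i).reshape(-1,3)
m=(d.ravel()>0)&(np.hypot(X[:,0]-.469,X[:,1]-.333)<.03)&(X[:,2]>.0245)&(X[:,2]<.03)
p=X[m];print(m.sum(),cv2.minAreaRect((p[:,:2]*1000).astype(np.float32)),cv2.minEnclosingCircle((p[:,:2]*1000).astype(np.float32)))
E
```

```text
{'tool_pos': array([0.4685, 0.3301, 0.0934]), 'force': array([ 0.5435, -0.3489, -0.1618]), 'finger_gap': np.float64(0.0428)}
436 ((468.24102783203125, 332.5787048339844), (15.62994384765625, 15.903336524963379), 12.965389251708984) ((468.136474609375, 332.69580078125), 8.096810340881348)
```

View pics/w7.png

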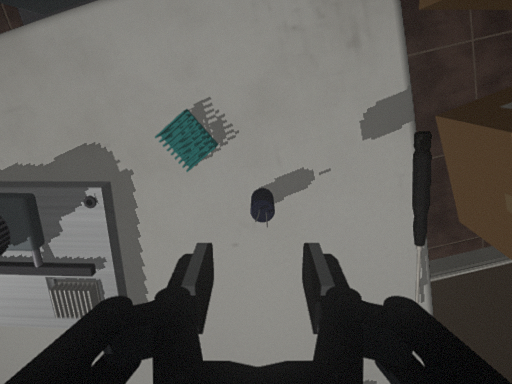

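Call:
{"name": "apply_moves", "arguments": {"increments": [0,0.026,-0.2,0,0,0.026,-0.5,0,0,0.026,-0.76,0,0,0.026,-0.76,0,0,0.026,-0.76,0]}}

```text
t: 9.4
tool_pos: [0.4693, 0.3345, 0.0201]
tcp_rot: [-0.0, 0.124, 0.992, -0.0]
force: [0.5, -0.3, 0.3]
finger_gap: 0.0427
```

Call:
{"name": "apply_moves", "arguments": {"increments": [0,0,0,0,0,0,0,0,0,0,0,0,0,0,0,0,0,0,0,0,0,0,0,0], "hand": 0.05}}

```text
t: 10.0
tool_pos: [0.4698, 0.3355, 0.0214]
tcp_rot: [0.001, 0.123, 0.992, 0.001]
force: [-1.0, -0.9, 6.0]
finger_gap: 0.0128
```

Call:
{"name": "apply_moves", "arguments": {"increments": [0,0,0.3,0,0,0,0.7,0,0,0,0.7,0,0,0,0.7,0]}}

```text
t: 10.4
tool_pos: [0.4698, 0.3356, 0.0915]
tcp_rot: [0.001, 0.123, 0.992, 0.001]
force: [-0.2, -0.1, -0.6]
finger_gap: 0.013
```

```bash
python3 - <<'E'
from h import *
s=bot.state();print({k:np.round(s[k],4) for k in('tool_pos','force','finger_gap')})
im,d,i=snap('wrist')
cv2.imwrite('pics/w8.png',im[:,:,::-1])
im,d,i=snap('side')
cv2.imwrite('pics/s8.png',cv2.resize(im[120:250,130:290],None,fx=5,fy=4.6,interpolation=2)[:,:,::-1])
E
```

```text
{'tool_pos': array([0.4698, 0.3356, 0.0915]), 'force': array([-0.2103, -0.1025, -0.6018]), 'finger_gap': np.float64(0.013)}
```

View pics/w8.png

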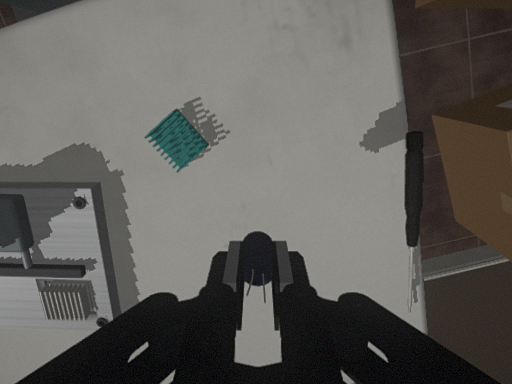

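View pics/s8.png

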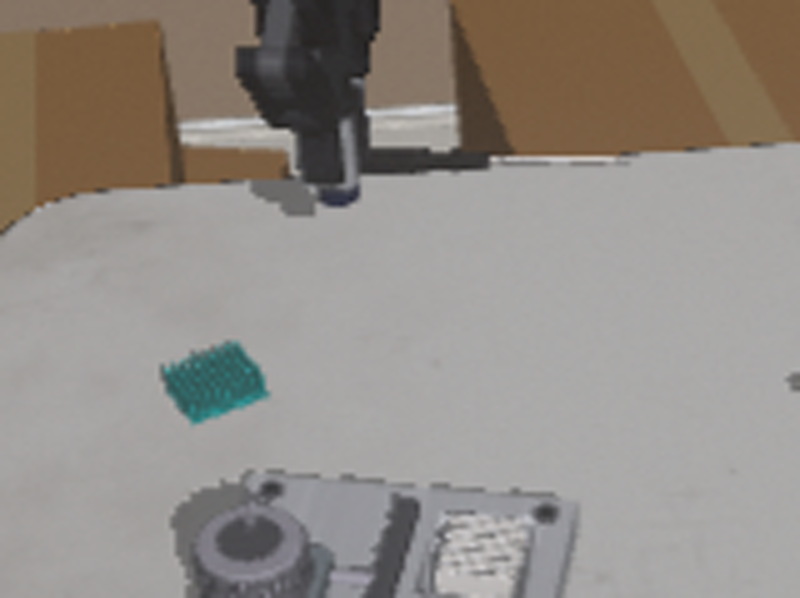

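Call:
{"name": "apply_moves", "arguments": {"increments": [0.03,-0.4,0,0,0.1,-0.8,0,0,0.14,-1,0,0]}}

```text
t: 10.8
tool_pos: [0.4827, 0.2309, 0.0885]
tcp_rot: [-0.001, 0.124, 0.992, -0.002]
force: [0.9, -0.3, -0.7]
finger_gap: 0.0131
```

Call:
{"name": "apply_moves", "arguments": {"increments": [0,-0.4,0,0,0,-0.8,0,0,0,-1,0,0]}}

```text
t: 11.1
tool_pos: [0.4819, 0.131, 0.0886]
tcp_rot: [-0.001, 0.125, 0.992, -0.002]
force: [0.5, -0.0, -0.5]
finger_gap: 0.0134
```

Call:
{"name": "apply_moves", "arguments": {"increments": [0,-0.3,0,0,0,-0.4,0,0,0,-0.4,0,0,0,-0.4,0,0]}}

```text
t: 11.5
tool_pos: [0.483, 0.0964, 0.0895]
tcp_rot: [-0.0, 0.123, 0.992, 0.0]
force: [0.0, 0.7, -0.9]
finger_gap: 0.0128
```

```bash
python3 - <<'E'
from h import *
s=bot.state();print({k:np.round(s[k],4) for k in('tool_pos','force','finger_gap','joint_positions')})
w,x,y,z=s['tcp_rot'];print('jaw deg',np.degrees(np.arctan2(2*(y*y+0)-1,2*x*y)))
im,d,i=snap('wrist')
cv2.imwrite('pics/w9.png',im[:,:,::-1])
im,d,i=snap('side')
cv2.imwrite('pics/s9.png',cv2.resize(im[180:310,140:300],None,fx=5,fy=4.6,interpolation=2)[:,:,::-1])
E
cat >> m3.py <<'E'
k=ok&(abs(jx-26)<14)&(abs(jy+43)<7)&(z>.065)&(z<.1);print('cap in hand',k.sum(),pc(jx[k]),pc(jy[k]),pc(z[k]*1000))
E
python3 m3.py
```

```text
{'tool_pos': array([0.483 , 0.0964, 0.0895]), 'force': array([ 0.0155,  0.7142, -0.8556]), 'finger_gap': np.float64(0.0128), 'joint_positions': array([-0.0264,  0.5313, -0.3828,  2.077 ,  0.3438,  0.593 ,  0.6754])}
jaw deg 75.88852596349426
table 0.0011219629199692993
jig ((469.0631103515625, 141.96189880371094), (150.96966552734375, 120.93167877197266), 75.65917205810547)
rect 441 [14.8 18.5 46.6] [23.9 36.7 61.6]
rnd 711 [16.8 26.7 36.2] [-51.9 -41.5 -31.7]
jaw [-14.4   0.7   5.7] [-60.   -3.2  60.2]
knob [-53.3 -37.  -19.3] [-17.   -0.5  16.9] 0.05818229925121151
heat 1467 [18.2 30.8 44.6] [25.7 41.5 56.6] [0.0207 0.0222 0.0227]
((34.079254150390625, 44.72801208496094), (38.73420715332031, 32.40570068359375), 89.29859924316406)
cap 0
cap in hand 1367 [13.4 18.5 32.1] [-49.6 -42.  -36.2] [69.6 93.4 98.7]
```

View pics/w9.png

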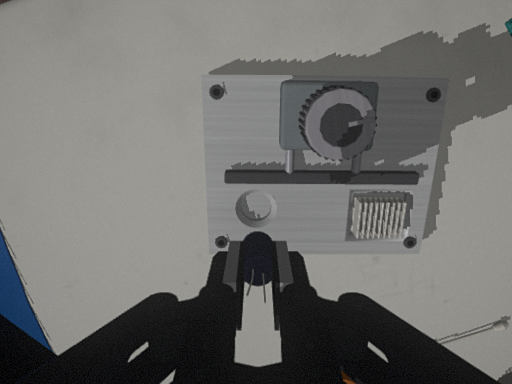

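View pics/s9.png

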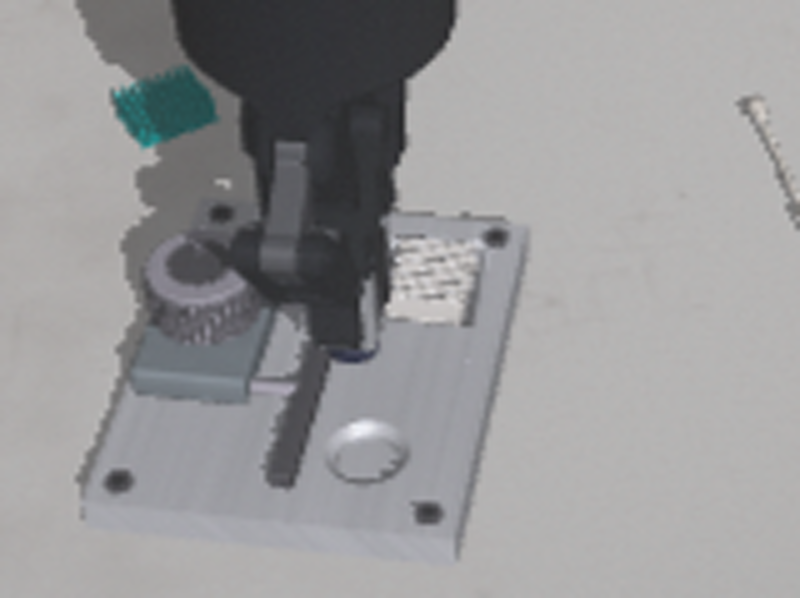

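```bash
cat > m4.py <<'E'
exec(open('m2.py').read().split("pc=lambda")[0])
s=bot.state()['tool_pos'];t=(s[:2]-c)*1000;print('tcp jig',t@ex,t@ey)
v=hsv=cv2.cvtColor(im,cv2.COLOR_RGB2HSV).reshape(-1,3)
k=ok&(abs(jx-26)<16)&(abs(jy+40)<12)&(z>.07)&(z<.12)&(v[:,1]>70)
print(k.sum());h=np.histogram(z[k],np.arange(.07,.12,.002));print(h[0])
zt=.0905
k2=k&(abs(z-np.median(z[k&(z>.09)]))<.003);print(k2.sum(),np.median(z[k2]),cv2.minEnclosingCircle(np.c_[jx[k2],jy[k2]].astype(np.float32)),jx[k2].mean(),jy[k2].mean())
E
python3 m4.py
```

```text
table 0.0011219629199692993
jig ((469.0631103515625, 141.96189880371094), (150.96966552734375, 120.93167877197266), 75.65917205810547)
tcp jig 25.127606579786764 -39.52172322847454
271
[  3   2   2   5   0   3   2   8   6  10  11  91 115   0   0   0   1   1
   0   1   4   0   0   1]
214 0.09405049414593027 ((23.746732711791992, -40.06644058227539), 8.130497932434082) 23.583185393657796 -40.302233629350894
```

Call:
{"name": "apply_moves", "arguments": {"increments": [0.02,-0.024,-0.2,0,0.02,-0.024,-0.4,0,0.02,-0.024,-0.45,0,0.02,-0.024,-0.45,0]}}

```text
t: 12.0
tool_pos: [0.4845, 0.0938, 0.0443]
tcp_rot: [-0.001, 0.122, 0.992, -0.0]
force: [-0.5, 0.6, -0.2]
finger_gap: 0.0131
```

```bash
python3 - <<'E'
from h import *
s=bot.state();print({k:np.round(s[k],4) for k in('tool_pos','force','finger_gap')})
im,d,i=snap('side')
cv2.imwrite('pics/s10.png',cv2.resize(im[180:310,140:300],None,fx=5,fy=4.6,interpolation=2)[:,:,::-1])
E
```

```text
{'tool_pos': array([0.4845, 0.0938, 0.0443]), 'force': array([-0.5197,  0.5977, -0.177 ]), 'finger_gap': np.float64(0.0131)}
```

View pics/s10.png

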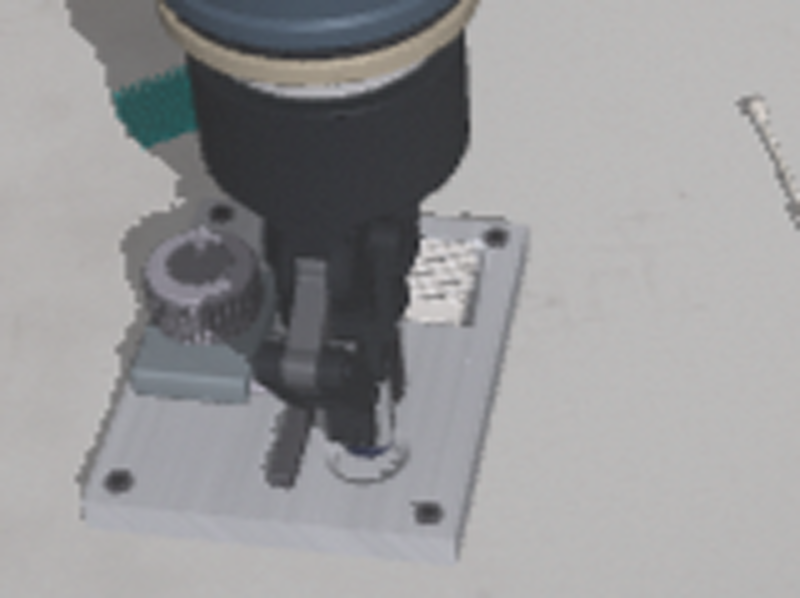

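Call:
{"name": "apply_moves", "arguments": {"increments": [0.003,0,-0.04,0,0.003,0,-0.08,0,0.003,0,-0.12,0,0.003,0,-0.15,0,0.003,0,-0.155,0,0.003,0,-0.155,0]}}

```text
t: 12.65
tool_pos: [0.4852, 0.0929, 0.0294]
tcp_rot: [0.0, 0.123, 0.992, -0.0]
force: [-1.9, 1.7, 3.8]
finger_gap: 0.0127
```

Call:
{"name": "apply_moves", "arguments": {"increments": [0,0,0,0,0,0,0,0,0,0,0,0,0,0,0,0], "hand": 0.45}}

```text
t: 13.05
tool_pos: [0.4853, 0.0927, 0.0293]
tcp_rot: [0.0, 0.123, 0.992, -0.0]
force: [-0.0, 0.1, -0.3]
finger_gap: 0.0382
```

Call:
{"name": "apply_moves", "arguments": {"increments": [0,0,0.3,0,0,0,0.7,0,0,0,1,0,0,0,1,0]}}

```text
t: 13.45
tool_pos: [0.4873, 0.0934, 0.1327]
tcp_rot: [0.003, 0.123, 0.992, 0.001]
force: [0.6, 0.1, -0.3]
finger_gap: 0.0384
```

```bash
python3 - <<'E'
from h import *
s=bot.state();print({k:np.round(s[k],4) for k in('tool_pos','force','finger_gap','joint_positions')})
im,d,i=snap('wrist')
cv2.imwrite('pics/w11.png',im[:,:,::-1])
E
python3 m3.py
```

```text
{'tool_pos': array([0.4873, 0.0934, 0.1327]), 'force': array([ 0.5881,  0.1056, -0.2654]), 'finger_gap': np.float64(0.0384), 'joint_positions': array([ 0.0186,  0.4686, -0.4289,  2.0303,  0.2989,  0.6959,  0.7236])}
table 0.0011642461904385892
jig ((468.73114013671875, 142.01617431640625), (151.01895141601562, 120.19737243652344), 75.63481903076172)
rect 372 [14.4 18.5 46.9] [23.9 37.5 62.3]
rnd 207 [16.2 21.1 32.7] [-52.1 -37.7 -31.3]
jaw [-15.1   0.8   5.9] [-59.9  -2.1  60.6]
knob [-53.3 -36.5 -19.1] [-16.9  -0.2  16.9] 0.05815758483568671
heat 971 [18.2 30.6 44. ] [26.1 41.3 56.6] [0.0206 0.0221 0.0227]
((34.205291748046875, 44.75703430175781), (32.727264404296875, 38.12377166748047), 0.021252205595374107)
cap 375
[19.4 26.  34.9] [-50.9 -43.2 -35.9] [0.0337 0.0347 0.0354]Traceback (most recent call last):
  File "m3.py", line 5, in <module>
    k=ok&(abs(jx-26)<14)&(abs(jy+43)<7)&(z>.065)&(z<.1);print('cap in hand',k.sum(),pc(jx[k]),pc(jy[k]),pc(z[k]*1000))
                                                                                    ~~^^^^^^^
  File "<string>", line 9, in <lambda>
    return _quantile_unchecked(
        a, q, axis, out, overwrite_input, method, keepdims, weights)
    return _ureduce(a,
                    func=_quantile_ureduce_func,
    ...<5 lines>...
                    overwrite_input=overwrite_input,
                    method=method)
    r = func(a, **kwargs)
    result = _quantile(arr,
                       quantiles=q,
    ...<2 lines>...
                       out=out,
                       weights=wgt)
    slices_having_nans = np.isnan(arr[-1, ...])
                                  ~~~^^^^^^^^^
IndexError: index -1 is out of bounds for axis 0 with size 0
```

View pics/w11.png

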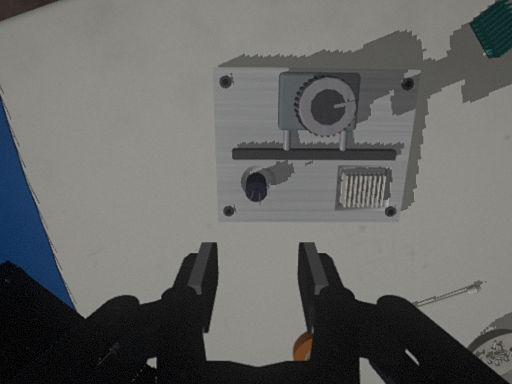

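Call:
{"name": "apply_moves", "arguments": {"increments": [-0.27,0.29,0,0,-0.53,0.577,0,0,-0.53,0.577,-0.1,0,-0.53,0.577,-0.2,0,-0.53,0.577,-0.2,0], "hand": 0.75}}

```text
t: 14.0
tool_pos: [0.4318, 0.1494, 0.1074]
tcp_rot: [-0.001, 0.123, 0.992, -0.001]
force: [0.5, -1.0, 0.1]
finger_gap: 0.064
```

```bash
python3 - <<'E'
from h import *
s=bot.state();print({k:np.round(s[k],4) for k in('tool_pos','force','finger_gap','joint_positions')})
im,d,i=snap('wrist')
cv2.imwrite('pics/w12.png',im[:,:,::-1])
X=cloud(d,i).reshape(-1,3);z=X[:,2]
k=(d.ravel()>0)&(np.hypot(X[:,0]-.434,X[:,1]-.151)<.025)&(z>.054)&(z<.064);print('knob',k.sum(),cv2.minEnclosingCircle((X[k,:2]*1000).astype(np.float32)))
im,d,i=snap('side')
cv2.imwrite('pics/s12.png',cv2.resize(im[180:310,140:300],None,fx=5,fy=4.6,interpolation=2)[:,:,::-1])
E
```

```text
{'tool_pos': array([0.4318, 0.1494, 0.1074]), 'force': array([ 0.5257, -0.9609,  0.1409]), 'finger_gap': np.float64(0.064), 'joint_positions': array([-0.1435,  0.4665, -0.4086,  2.1432,  0.3252,  0.5936,  0.5377])}
knob 2727 ((433.5779113769531, 150.86619567871094), 19.056001663208008)
```

View pics/w12.png

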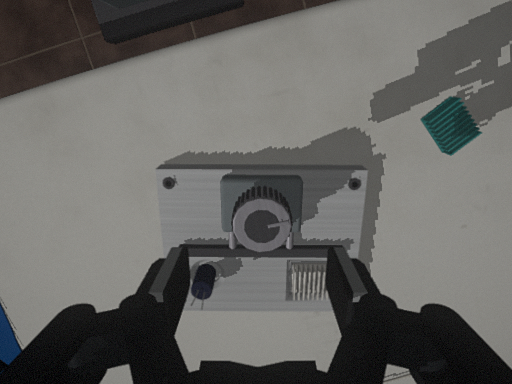

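View pics/s12.png

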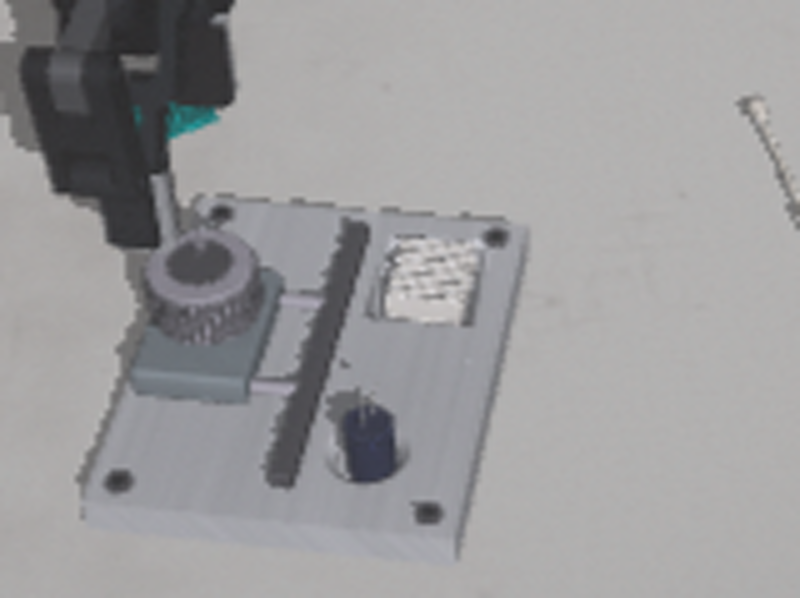

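Call:
{"name": "apply_moves", "arguments": {"increments": [0.018,0.017,0,0,0.018,0.017,-0.2,0,0.018,0.017,-0.45,0,0.018,0.017,-0.65,0,0.018,0.017,-0.65,0,0.018,0.017,-0.65,0]}}

```text
t: 14.7
tool_pos: [0.4343, 0.1521, 0.0446]
tcp_rot: [-0.0, 0.123, 0.992, -0.0]
force: [-0.1, -0.8, -0.4]
finger_gap: 0.0644
```

Call:
{"name": "apply_moves", "arguments": {"increments": [-0.006,-0.01,-0.025,0,-0.006,-0.01,-0.025,0]}}

```text
t: 14.9
tool_pos: [0.434, 0.1511, 0.0425]
tcp_rot: [0.001, 0.123, 0.992, 0.0]
force: [-0.7, -0.3, -0.5]
finger_gap: 0.0641
```

Call:
{"name": "apply_moves", "arguments": {"increments": [0,0,0,0,0,0,0,0,0,0,0,0,0,0,0,0,0,0,0,0], "hand": 0.2}}

```text
t: 15.4
tool_pos: [0.4338, 0.1513, 0.0425]
tcp_rot: [0.001, 0.123, 0.992, 0.0]
force: [-0.8, -0.9, 9.0]
finger_gap: 0.0344
```

```bash
python3 - <<'E'
from h import *
s=bot.state();print({k:np.round(s[k],4) for k in('tool_pos','force','finger_gap','wrist_torque')})
E
```

```text
{'tool_pos': array([0.4338, 0.1513, 0.0425]), 'force': array([-0.8354, -0.9354,  9.0344]), 'finger_gap': np.float64(0.0344), 'wrist_torque': array([-0.1314,  0.2914, -0.006 ])}
```

Call:
{"name": "apply_moves", "arguments": {"increments": [0,0,0,-0.02,0,0,0,-0.04,0,0,0,-0.06,0,0,0,-0.08,0,0,0,-0.1,0,0,0,-0.12,0,0,0,-0.14,0,0,0,-0.16,0,0,0,-0.175,0,0,0,-0.175]}}

```text
t: 16.4
tool_pos: [0.4343, 0.1518, 0.0425]
tcp_rot: [0.0, 0.625, 0.781, 0.001]
force: [-0.4, -0.2, 7.7]
finger_gap: 0.0341
```

```bash
cat > st.py <<'E'
from h import *
s=bot.state();print({k:np.round(s[k],4) for k in('tool_pos','force','finger_gap','wrist_torque','joint_positions')})
w,x,y,z=s['tcp_rot'];print('jaw deg',np.degrees(np.arctan2(2*(y*y+0)-1,2*x*y)))
im,d,i=snap('side');X=cloud(d,i).reshape(-1,3);ok=d.ravel()>0
c=np.array([.4687,.1417]);a=np.deg2rad(-14.4);ex=np.array([np.cos(a),np.sin(a)]);ey=np.array([-ex[1],ex[0]])
Q=(X[:,:2]-c)*1000;jx=Q@ex;jy=Q@ey
g=im.reshape(-1,3).max(1)
k=ok&(abs(jy)<58)&(jx>-20)&(jx<22)&(X[:,2]>.019)&(X[:,2]<.026)&(g<100)
print('jaw face side',k.sum(),np.percentile(jx[k],[1,5,50,95,99]).round(1))
import sys
cv2.imwrite('pics/%s.png'%sys.argv[1],cv2.resize(im[180:310,140:300],None,fx=5,fy=4.6,interpolation=2)[:,:,::-1])
E
python3 st.py s13
```

```text
{'tool_pos': array([0.4343, 0.1518, 0.0425]), 'force': array([-0.4391, -0.1568,  7.6519]), 'finger_gap': np.float64(0.0341), 'wrist_torque': array([ 0.0006, -0.0467, -0.086 ]), 'joint_positions': array([-0.4213,  0.5696, -0.0246,  2.2052,  0.0372,  0.365 , -0.2557])}
jaw deg 12.665074844057319
jaw face side 285 [-14.9  10.3  14.6  18.1  18.4]
```

View pics/s13.png

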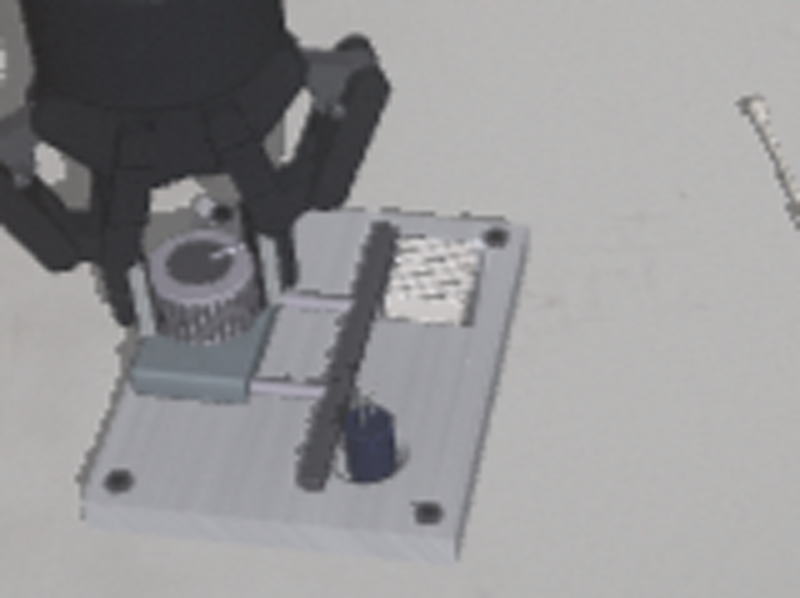

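Call:
{"name": "apply_moves", "arguments": {"increments": [0,0,0,-0.01,0,0,0,-0.02,0,0,0,-0.02]}}

```text
t: 16.75
tool_pos: [0.4344, 0.1518, 0.0425]
tcp_rot: [0.0, 0.672, 0.74, 0.001]
force: [-0.2, -0.1, 6.6]
finger_gap: 0.0345
```

```bash
python3 st.py s14
```

```text
{'tool_pos': array([0.4344, 0.1518, 0.0425]), 'force': array([-0.1724, -0.1184,  6.5551]), 'finger_gap': np.float64(0.0345), 'wrist_torque': array([ 0.0771, -0.0868, -0.0058]), 'joint_positions': array([-0.4424,  0.5705,  0.0064,  2.2058, -0.0101,  0.363 , -0.3311])}
jaw deg 5.530190842555053
jaw face side 275 [-15.   11.5  15.5  19.2  19.4]
```

Call:
{"name": "apply_moves", "arguments": {"increments": [0,0,0,-0.01,0,0,0,-0.015,0,0,0,-0.015,0,0,0,-0.015]}}

```text
t: 17.2
tool_pos: [0.4345, 0.1535, 0.0425]
tcp_rot: [-0.0, 0.705, 0.709, 0.002]
force: [-0.5, 7.9, 5.3]
finger_gap: 0.0344
```

```bash
python3 st.py s15
```

```text
{'tool_pos': array([0.4345, 0.1535, 0.0425]), 'force': array([-0.481 ,  7.8959,  5.3176]), 'finger_gap': np.float64(0.0344), 'wrist_torque': array([ 1.6697,  0.0818, -0.0158]), 'joint_positions': array([-0.459 ,  0.5715,  0.0272,  2.2056, -0.0461,  0.3614, -0.3867])}
jaw deg 0.3591285988194977
jaw face side 278 [-15.   11.4  15.6  19.2  19.4]
```

Call:
{"name": "apply_moves", "arguments": {"increments": [0,0,0,0.02,0,0,0,0.04,0,0,0,0.06,0,0,0,0.08,0,0,0,0.1,0,0,0,0.12,0,0,0,0.14,0,0,0,0.16,0,0,0,0.18,0,0,0,0.2,0,0,0,0.2,0,0,0,0.2]}}

```text
t: 18.45
tool_pos: [0.4322, 0.1518, 0.0424]
tcp_rot: [-0.001, 0.153, 0.988, 0.0]
force: [-7.0, 2.2, 15.1]
finger_gap: 0.0342
```

```bash
python3 st.py s16
```

```text
{'tool_pos': array([0.4322, 0.1518, 0.0424]), 'force': array([-7.0067,  2.195 , 15.0539]), 'finger_gap': np.float64(0.0342), 'wrist_torque': array([0.6983, 1.719 , 0.0124]), 'joint_positions': array([-0.2311,  0.5779, -0.3016,  2.2007,  0.4108,  0.4159,  0.3974])}
jaw deg 72.34311745558936
jaw face side 286 [-14.8  -0.2   4.4   7.8   8. ]
```

View pics/s16.png

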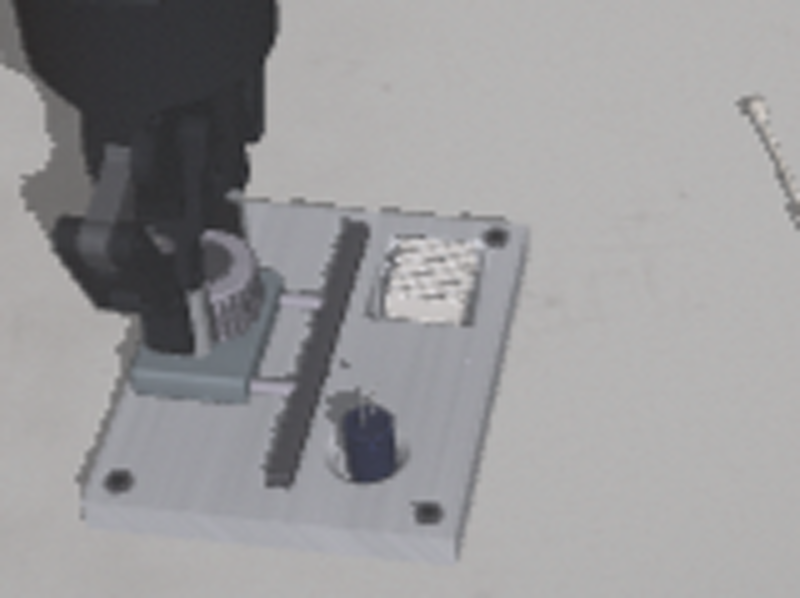

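Call:
{"name": "apply_moves", "arguments": {"increments": [0,0,0,0.015,0,0,0,0.03,0,0,0,0.045,0,0,0,0.05,0,0,0,0.05,0,0,0,0.05,0,0,0,0.05,0,0,0,0.05]}}

```text
t: 19.3
tool_pos: [0.4321, 0.1511, 0.0424]
tcp_rot: [-0.001, -0.003, 1.0, -0.0]
force: [-7.8, -0.6, 15.4]
finger_gap: 0.0343
```

```bash
python3 st.py s17; python3 - <<'E'
from h import *
c=np.array([.4687,.1417]);a=np.deg2rad(-14.4);ex=np.array([np.cos(a),np.sin(a)]);ey=np.array([-ex[1],ex[0]])
im,d,i=snap('scene');cv2.imwrite('pics/sc17.png',cv2.resize(im[130:330,150:380],None,fx=3,fy=3,interpolation=2)[:600,:,::-1])
for n in('side','wrist'):
    if n=='wrist': im,d,i=snap('wrist','w17.png')
    else: im,d,i=load('side')
    X=cloud(d,i).reshape(-1,3);ok=d.ravel()>0;Q=(X[:,:2]-c)*1000;jx=Q@ex;jy=Q@ey;z=X[:,2]
    for nm,x,y,r,lo,hi in(('heat',31,42,19,.018,.03),('cap',26.5,-43,13,.030,.038)):
        k=ok&(abs(jx-x)<r)&(abs(jy-y)<r)&(z>lo)&(z<hi)
        if k.sum()>5: print(n,nm,k.sum(),np.percentile(jx[k],[2,50,98]).round(1),np.percentile(jy[k],[2,50,98]).round(1),np.percentile(z[k],[50,95]).round(4))
    for nm,x,y,r in(('tor',.6788,.3713,.05),):
        k=ok&(np.hypot(X[:,0]-x,X[:,1]-y)<.05)&(z>.005)&(z<.02);print(n,nm,k.sum(),X[k].mean(0) if k.any() else '')
print(bot.state()['dq'].round(4))
E
```

```text
{'tool_pos': array([0.4321, 0.1511, 0.0424]), 'force': array([-7.8484, -0.6296, 15.4405]), 'finger_gap': np.float64(0.0343), 'wrist_torque': array([ 0.1526,  1.7948, -0.0087]), 'joint_positions': array([-0.1716,  0.5865, -0.3879,  2.199 ,  0.5104,  0.4432,  0.6079])}
jaw deg 90.30411060052737
jaw face side 284 [-15.   -2.9   1.7   4.9   5.3]
side heat 225 [21.  33.5 46.2] [26.2 41.1 58.1] [0.0217 0.024 ]
side cap 76 [22.9 30.  37. ] [-50.3 -43.5 -35.9] [0.0347 0.0363]
side tor 70 [0.68149289 0.37034395 0.00927527]
wrist heat 681 [17.7 25.6 38.2] [25.7 33.7 44.7] [0.0217 0.0235]
wrist tor 0 
[ 0.0023 -0.0012 -0.0007 -0.0006  0.0007 -0.0008  0.0011]
```

View pics/s17.png

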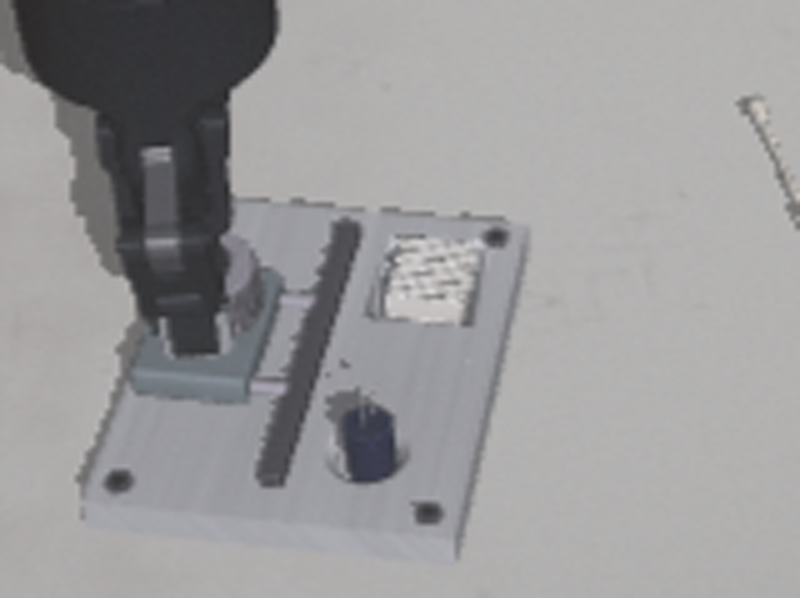

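View pics/sc17.png

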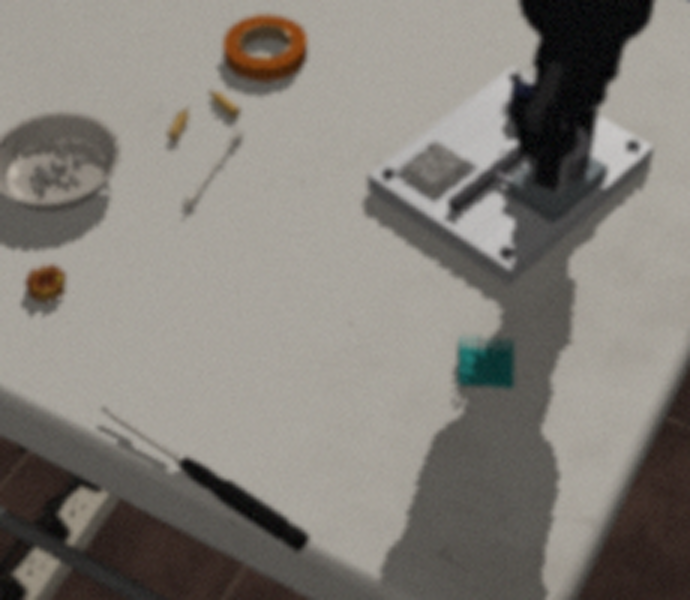

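```bash
python3 -c "
from workcell import job
print(job.close_job())"
```

```text
the job is handed in; nothing more can be done
None
```

I put the heatsink and then the capacitor into their pockets. I turned the thumbscrew clockwise to its stop, backed it off a quarter turn, and handed the job in at about 19.5 s, still gripping it.

**Parts:**
- **Height:** the heatsink top reads about 22 mm and the capacitor top about 34–35 mm above the table, both as expected for fully home.
- **Sideways:** the heatsink is within about 1–2 mm of its nest and the capacitor within about 1–2.5 mm. The capacitor stands upright with its leads up.
- **Disagreement:** the side camera reads about 2 mm further along the jig's x than the wrist camera, within the calibration error. I allowed for this offset.

**Thumbscrew:**
- **Seated:** the jaw stopped advancing over the last 5° of turning while the side force rose to about 8 N, so I took that as the stop. The fingers slipped slightly there.
- **Backed off:** the jaw then went back 14.2 mm, which is 1.57 rad. The gripper itself turned 90°.
- **Held:** the fingers were closed at 34 mm and the arm was still. About 8 N of side force and 15 N vertical force remained on the tool.

**Bystanders:** the toroid read within about 3 mm of its first position. I only checked the tape roll and the turquoise look-alike by eye in the final pictures, and neither had visibly moved. No verdict was reported.

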